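# Load a breaker through the sprung gate of a test bay

## Robot

A 6-joint arm with a two-finger parallel gripper is mounted at the origin on the work surface. World frame = base frame: x ahead of the robot, y to its left, z up, the work surface at z = 0. Lengths are in m, angles in rad, forces in N, time in s.
With the tool pointing down it reaches from about 0.25 to 0.775 m from the base axis. Payload 4 kg.
Tool frame: the origin (TCP) lies at the very end of the fingers, on their centre line; the grasp point (between the pads) lies hold_point_z behind it (hold_point_z is the distance from the TCP to the grasp point, in m); z points along the fingers, y is the direction in which the jaws open and shut (so a half turn about z gives the same grasp; the last joint's range is limited). The gripper opens to 94 mm and grips with 3 to 60 N. Pads are 16 mm wide; open, the fingers measure 119 mm over their backs; the gripper's body (75 mm by 177 mm) begins 78 mm behind the grasp point.
Start: joints at [1.184, 0.087, 1.371, -0, 1.684, -0.103], TCP at [0.154, 0.528, 0.206] pointing down, gripper open.
Joint ranges: [-3.1, 3.1], [-0.76, 2.03], [0.27, 2.55], [-1.08, 4.22], [0.17, 2.65], [-2.57, 2.57]. Speed limits (rad/s): [2.79, 2.79, 3.14, 3.14, 3.14, 3.14].

## Interface

Orientations are given as [roll, pitch, yaw] about the fixed x, y, z axes, in that order (R = Rz(yaw) Ry(pitch) Rx(roll)).
In Python, from bench import * gives the robot as it stands.
- The arm moves only by the tool step_arm, never from a script. Its argument "increments" is text: rows parted by semicolons, each of 6 numbers parted by spaces: the shift along the tool's x, y, z in cm, then the turn, a rotation vector about the tool's x, y, z in rad. A call has 1 to 5 rows; each row shifts and turns the commanded pose from where the row before left it, along the tool's axes as they then stand; what a row does not reach is not made up. A row lasts 1/10 s, in which the tool goes at most 50 mm and 8.59 degrees, less where a joint would pass 70% of its speed; a pose out of reach is approached as far as the arm can. A call is refused whole if a number of a shift passes 5 or a number of a turn 0.15, either way. A call with a gripper value outside its range is refused whole. "claw" is the gripper's target within -1 to 1 (shut at 1, half-way at 0, fully open at -1), set as the call begins (left out, the last holds). The fingers move at their own pace and stop on an object; the grip force is fixed at half the most. Time passes only in rows, so rows that do not move let the fingers close. It gives the time, the measured TCP pose, the force and the opening at its end, in the units of the state.
- get_obs(): the state, without advancing time (a new reading comes with each control period).
- snapshot(name): name is "scene" or "top" or "wrist"; returns the picture (480x640x3 uint8, red, green, blue); there is no depth.
- calibration(name): a dict with "camera_matrix" (3x3 intrinsics, pixels), "eye" and "orientation" of the camera in the world; the wrist camera has in their place "tool_from_camera" (4x4, takes a point from camera to tool coordinates, whose origin is the TCP and whose axes are the flange's). Camera axes: x right, y up, looking along -z (the intrinsics and any distortion apply to the point x, -y, -z); pixel columns grow to the right and rows downward; lengths in m; the calibration is good to about 2 mm. A picture is of the moment at which its call begins: read the wrist's pose just before it. calibration takes no time and is no camera call.
- close_job(): hands the job in, once; it reports no verdict.
The state is a dict: "time": time; "joint_positions": joint angles; "qvel": joint speeds; "joint_torque": joint torques, N m; "tool_pos": TCP position; "ee_rot": TCP orientation; "wrist_force": force on the tool from outside, world axes, zero at the start; "wrist_torque": the same for the moment, N m; "width": finger opening in m.
Only numpy, scipy, OpenCV 4.12 (cv2) and the standard library are available. Lean on these libraries where they do the work, as an engineer would, in place of code of your own. Each camera call takes 0.05 s, during which the arm holds its last target. There are 200 camera calls.

## Task

Take the single-width circuit breaker on its carrier shoe, stand it in the open entry of the test bay and push it along the lane, swinging the sprung gate open with it, and on past the gate until it has pushed the stiff sliding probe block at the end of the lane back by about 7 mm: find the probe block by feel, do not force anything and do not drive the block to the end of its travel. Then let go, leaving the breaker upright in the lane with the gate swung shut behind it and the other things on the bench where they are.

Things in the scene. Friction and masses are not known exactly. Their poses are not given: they have to be found in the camera images.
- breaker: Single-width circuit breaker, white, standing on a flat grey carrier shoe. Origin: centre of the shoe's underside; x along its length (both ends alike), z up. Shoe 84 long x 40 wide x 8 high; lower body 86 x 18 wide, z 8 to 53; nose above it. About 0.17 kg, varies. Starts standing on the bench.
- nose (a point): Middle of the breaker's nose, 66 mm above its underside: grasp here from above, across the 18 mm (breaker y). Nose 45 long x 18 wide, from z = 53 to 78 mm in the breaker's frame; on it a black toggle 9 mm wide, up to z = 87.
- bay: Test bay: aluminium plate 475 x 105 mm, x from -185 to 290, fixed on the bench, with a straight lane along its x axis. Origin: plate underside, lane centre line, at the gate. x points the way the breaker travels, z up. Lane floor z = 6. Lane walls from x = -35 to 190: inner faces y = +-22.5, tops z = 42. At its end a test head, up to 105 mm above the bench, carries the probe block.
- entry (a point): Centre of the open entry of the lane, on its floor (bay x = -135, z = 6): a breaker with its origin here, x axes parallel, stands clear of walls and lips. From bay x = -80 to -33 two guide strips 12 mm high (tops z = 18) funnel the shoe in, the gap narrowing from 79 to 47 mm.
- lips (a point): Start of the two lips over the lane, on the centre line at the height of their underside (bay x = -15, z = 17; tops z = 20). They run on to the lane's end, 26 mm apart: the shoe slides under them with 3 mm to spare above it, so it can get in only by sliding from the entry, flat on the lane floor.
- gate (a joint): Gate: steel leaf across the lane at bay x = 0, z 22 to 42, on an upright hinge at y = +24, reaching to y = -22. 0 = shut (rad); a breaker pushed in +x swings it inward to about 1.2, leaning on its side. A spring always drives it shut; pushing through takes up to about 6 N. It can swing shut once the breaker's back end is past bay x = 45 mm.
- probe (a joint): Black probe block at the lane's end, 26 wide, z 24 to 64, facing bay -x. Value in m: 0 as set, grows as it is pushed in (+x); travel ends at 0.018. No spring: it slides under about 8 N and stays where pushed. The head is clamped elsewhere each time: the block's face starts anywhere from bay x = 132 to 180 mm, unmeasured: feel for it.
- double: Double-width breaker on a wider shoe: same outline as the single one but 36 mm thick, shoe 84 x 58, 87 high. Origin: centre of its underside. Leave alone.
- contactor: Grey and black contactor, 75 x 45 x 76 high. Origin: centre of its underside. Leave alone.
- rail_piece: Offcut of steel rail lying flat, 80 x 37 x 7.5. Origin: centre of its underside. Leave alone.
- terminals: Grey terminal block, 40 x 38 x 30 high. Origin: centre of its underside. Leave alone.
- driver: Screwdriver lying on the bench, 200 long. Leave alone.
- mug: White mug, 80 across, 90 high. Leave alone.
- meter: Multimeter lying flat, 150 x 80 x 43. Origin: centre of its underside. Leave alone.
Things that resemble listed ones, but are neither listed nor needed, are in the scene too. Leave any blue or orange look-alike of the breaker alone.

How it is judged:
By the outcome, as a careful person would: the job done as asked, in the order asked, and still so for the second after the job is handed in, with the robot touching nothing.
It also fails if it takes over 72 s, if anything falls off the work surface, if the arm or the gripper's body presses on something with over 40 N, if the wrist force passes 120 N, or if a joint passes its speed limit or range.

## Working session

There is one attempt and no reset: what is moved stays moved. The work goes in short steps, Python scripts to look and compute and a tool call to move; the robot and the scene stay as the last step left them, time stands still between calls to the robot, and variables do not carry over. Pictures are saved under pics/ and viewed, about 8 in all and at most 12, crops included, and the job is handed in when it is done.

Besides the shell and the picture viewer there is one more tool, called after "Request:" by a JSON object that holds its "name" and its "arguments", one argument or row to a line. step_arm: Moves the arm, as the interface text tells. Its arguments: {"type":"object","properties":{"increments":{"type":"string"},"claw":{"type":"number"}},"required":["increments"]}

```bash
ls; mkdir -p pics
python3 - <<'E'
from bench import *
import cv2, numpy as np
np.set_printoptions(precision=4,suppress=True)
for n in ("scene","top"):
    im=snapshot(n); cv2.imwrite(f"pics/{n}0.png",im[:,:,::-1])
    print(n,calibration(n))
print(calibration("wrist")); o=get_obs(); print(o)
try: print(hold_point_z)
except Exception as e: print(e)
E
```

```text
pics
scene {'camera_matrix': array([[551.8592,   0.    , 320.8488],
       [  0.    , 551.8592, 222.6321],
       [  0.    ,   0.    ,   1.    ]]), 'eye': array([0.9436, 0.7897, 0.8328]), 'orientation': array([ 0.8811, -0.0034,  2.6484])}
top {'camera_matrix': array([[442.1942,   0.    , 325.934 ],
       [  0.    , 442.1942, 236.4523],
       [  0.    ,   0.    ,   1.    ]]), 'eye': array([0.3037, 0.0156, 1.1179]), 'orientation': array([ 0.1841, -0.0229, -1.5598])}
{'camera_matrix': array([[341.8085,   0.    , 321.8158],
       [  0.    , 341.8085, 238.7557],
       [  0.    ,   0.    ,   1.    ]]), 'tool_from_camera': array([[-0.0002,  0.9727,  0.232 ,  0.0665],
       [ 1.    ,  0.0002,  0.0002, -0.0005],
       [ 0.0002,  0.232 , -0.9727, -0.1799],
       [ 0.    ,  0.    ,  0.    ,  1.    ]])}
{'time': 0.1, 'joint_positions': array([ 1.1839,  0.0879,  1.3721, -0.    ,  1.6836, -0.1031]), 'qvel': array([ 0.0011, -0.0028, -0.004 ,  0.0002,  0.0012, -0.0004]), 'joint_torque': array([  0.0023, -34.1252, -30.3302,   0.072 ,   0.0305,  -0.0001]), 'tool_pos': array([0.1538, 0.5275, 0.2044]), 'ee_rot': array([-3.1396, -0.0002,  2.8578]), 'wrist_force': array([-0.5761, -0.5552, -0.6575]), 'wrist_torque': array([ 0.0209,  0.0494, -0.0058]), 'width': 0.09377877238778665}
0.0188
```

View pics/top0.png

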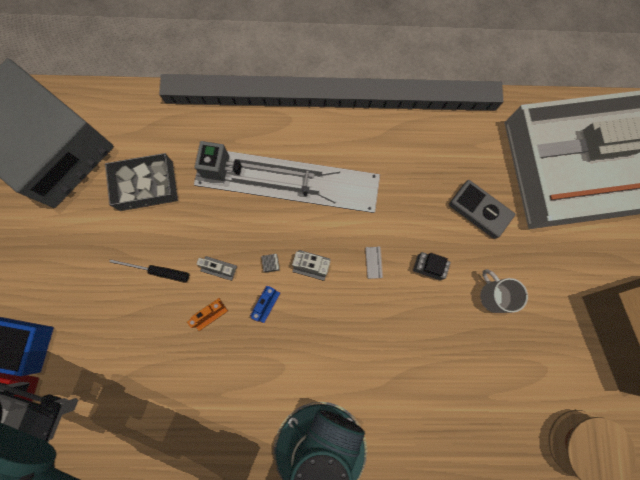

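View pics/scene0.png

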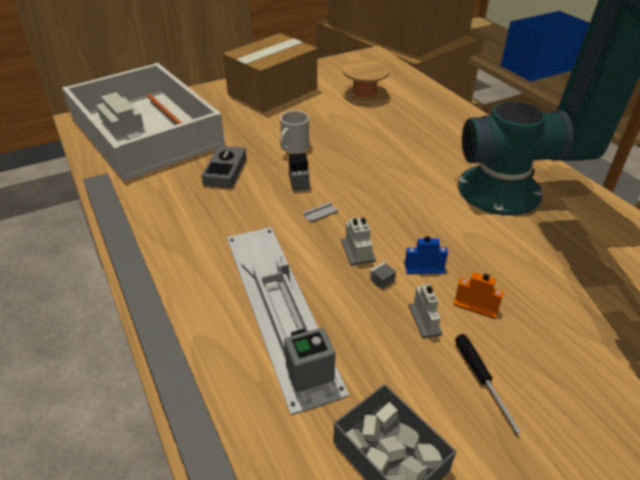

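The top view shows the bay: its plate runs from (196,165) at the head to (377,193) at the entry, so travel is to the left (about +y). The single breaker is at (216,267) and the double at (312,264). The scene view agrees, with the single breaker at (427,310).

```bash
cat > h.py <<'E'
from bench import *
import cv2, numpy as np
from scipy.spatial.transform import Rotation as R
np.set_printoptions(precision=4,suppress=True)
def cam(n,obs=None):
    c=calibration(n); K=c["camera_matrix"]
    if n=="wrist":
        o=obs or get_obs(); M=R.from_euler("xyz",o["ee_rot"]).as_matrix(); T=c["tool_from_camera"]
        return K,M@T[:3,:3],M@T[:3,3]+o["tool_pos"]
    return K,R.from_euler("xyz",c["orientation"]).as_matrix(),np.array(c["eye"])
def cast(C,uv,z):
    K,M,e=C; uv=np.atleast_2d(np.asarray(uv,float)); p=np.c_[uv,np.ones(len(uv))]@np.linalg.inv(K).T
    d=(p*[1,-1,-1])@M.T; return e+d*((z-e[2])/d[:,2])[:,None]
def proj(C,P):
    K,M,e=C; q=(np.atleast_2d(P)-e)@M*[1,-1,-1]; q=q@K.T; return q[:,:2]/q[:,2:]
def rect(mask,win):
    u0,v0,u1,v1=win; m=np.zeros_like(mask); m[v0:v1,u0:u1]=mask[v0:v1,u0:u1]
    m=cv2.morphologyEx(m,cv2.MORPH_CLOSE,np.ones((9,9)))
    c=max(cv2.findContours(m,0,2)[0],key=cv2.contourArea); return cv2.boxPoints(cv2.minAreaRect(c)),c
E
python3 - <<'E'
from h import *
im=cv2.imread("pics/top0.png"); hsv=cv2.cvtColor(im,cv2.COLOR_BGR2HSV)
m=((hsv[...,1]<50)&(hsv[...,2]>60)).astype(np.uint8)*255
C=cam("top")
b,c=rect(m,(190,135,385,215)); print(b); w=cast(C,b,.006); print(w)
print(np.linalg.norm(np.diff(w[:,:2],axis=0),axis=1))
b,c=rect(m,(190,250,242,285)); print(b); print(cast(C,b,.008)); print(cast(C,b,.06))
cv2.imwrite("pics/c1.png",np.vstack([cv2.resize(im[130:220,185:385],None,fx=4,fy=4,interpolation=2),cv2.resize(im[245:285,185:285],(800,320),interpolation=2)[:240]]))
E
```

```text
[[192.0261 184.4955]
 [198.7445 140.4525]
 [380.9124 168.2409]
 [374.1939 212.2838]]
[[ 0.643   0.3418  0.006 ]
 [ 0.7645  0.3322  0.006 ]
 [ 0.6966 -0.1508  0.006 ]
 [ 0.5767 -0.1319  0.006 ]]
[0.1219 0.4877 0.1214]
[[194.9654 268.6851]
 [199.3253 254.3599]
 [235.7751 265.4533]
 [231.4153 279.7786]]
[[0.4236 0.3194 0.008 ]
 [0.4599 0.3109 0.008 ]
 [0.4331 0.2182 0.008 ]
 [0.3971 0.2273 0.008 ]]
[[0.418  0.3052 0.06  ]
 [0.4526 0.2971 0.06  ]
 [0.4271 0.2087 0.06  ]
 [0.3927 0.2174 0.06  ]]
```

View pics/c1.png

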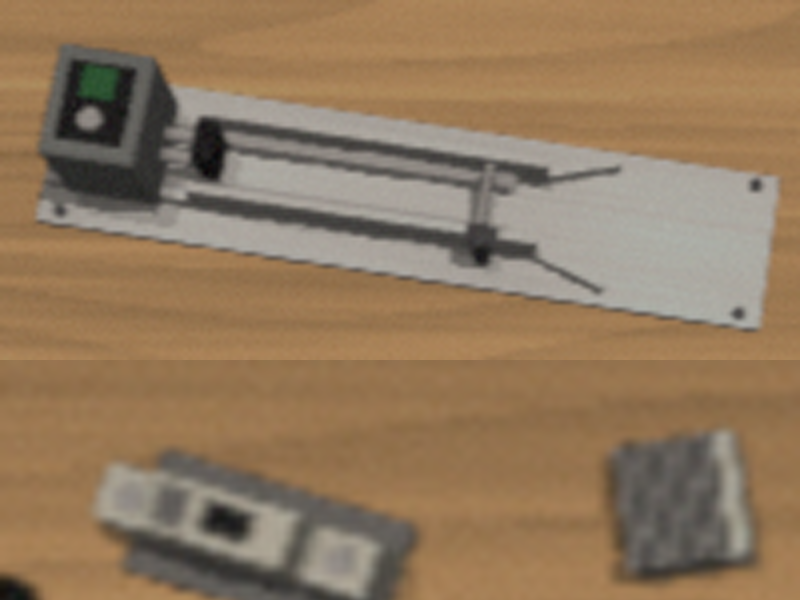

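The crop shows plate corners at uv (379.5,174.5), (375,212.5) and (194,185.5). The gate hinge is on the near side, which fits bay +y pointing towards the robot. The toggle is at uv (213.5,265), and the shoe's far edge runs from (205.6,256.5) to (236.5,265.3).

Run:
```python
from h import *
C=cam("top")
P=cast(C,[[379.5,174.5],[375,212.5],[194,185.5]],.006); print(P,np.linalg.norm(P[0]-P[1]),np.linalg.norm(P[2]-P[1]))
x=(P[2]-P[1])[:2]; x/=np.linalg.norm(x); y=np.array([-x[1],x[0]]); yaw=np.arctan2(x[1],x[0])
mid=(P[0]+P[1])[:2]/2; O=mid+.185*x; print("bay yaw",yaw,"O",O,"entry",O-.135*x)
S=cast(C,[[205.6,256.5],[236.5,265.25]],.008); d=S[0]-S[1]; print("shoe edge",S,np.linalg.norm(d),"yaw",np.arctan2(d[1],d[0]))
sy=np.arctan2(d[1],d[0]); n=np.array([-np.sin(sy),np.cos(sy)])
print("centre",S[:,:2].mean(0)+.02*n)
print("toggle",cast(C,[213.5,265],.087))
o=get_obs(); print(o["tool_pos"],o["ee_rot"],R.from_euler("xyz",o["ee_rot"]).as_matrix())
```

```text
[[ 0.6792 -0.1468  0.006 ]
 [ 0.5761 -0.134   0.006 ]
 [ 0.6404  0.3365  0.006 ]] 0.10389905454154652 0.4748937288076101
bay yaw 1.435102377643783 O [0.6527 0.0429] entry [ 0.6344 -0.0909]
shoe edge [[0.4547 0.2949 0.008 ]
 [0.4337 0.2164 0.008 ]] 0.08125417095951815 yaw 1.3086857747688674
centre [0.4249 0.2608]
toggle [[0.4243 0.2555 0.087 ]]
[0.1538 0.5275 0.2044] [-3.1396 -0.0002  2.8578] [[-0.96    0.28   -0.0007]
 [ 0.28    0.96   -0.0018]
 [ 0.0002 -0.0019 -1.    ]]
```

```bash
cat >> h.py <<'E'
def plan(p,yaw,n,start=None,dp=1):
    """rows (cm, rad in tool axes) from commanded/measured pose to p, tool down at yaw"""
    o=get_obs(); p0,r0=(o["tool_pos"],R.from_euler("xyz",o["ee_rot"])) if start is None else (np.array(start[0]),R.from_euler("xyz",[np.pi,0,start[1]]))
    r1=R.from_euler("xyz",[np.pi,0,yaw]); w=(r0.inv()*r1).as_rotvec(); s=(np.array(p)-p0)/n; r=r0
    for i in range(n):
        d=np.r_[r.inv().apply(s)*100,w/n]; print(np.round(d,2 if dp==1 else 3)); r=r*R.from_rotvec(w/n)
    print("rotvec",w,"shift cm",r0.inv().apply(s*n)*100)
E
python3 -c "
from h import *
plan([.425,.258,.2],1.309,11)"
```

```text
[-3.05 -1.66  0.04 -0.    0.    0.14]
[-3.26 -1.22  0.04 -0.    0.    0.14]
[-3.39 -0.75  0.04 -0.    0.    0.14]
[-3.47 -0.26  0.04 -0.    0.    0.14]
[-3.47  0.22  0.04 -0.    0.    0.14]
[-3.4   0.71  0.04 -0.    0.    0.14]
[-3.27  1.18  0.04 -0.    0.    0.14]
[-3.07  1.63  0.04 -0.    0.    0.14]
[-2.81  2.04  0.04 -0.    0.    0.14]
[-2.5   2.42  0.04 -0.    0.    0.14]
[-2.13  2.74  0.04 -0.    0.    0.14]
rotvec [-0.0017  0.0014  1.5488] shift cm [-33.5797 -18.2833   0.473 ]
```

Request:
{"name": "step_arm", "arguments": {
  "increments": "-3.05 -1.65 0 0 0 0.14; -3.25 -1.2 0 0 0 0.14; -3.4 -0.75 0 0 0 0.14; -3.45 -0.25 0 0 0 0.14; -3.45 0.2 0 0 0 0.14",
  "claw": -1
}}

```text
time: 0.6
tool_pos: [0.2778, 0.4049, 0.2049]
ee_rot: [-3.141, 0.0, 2.152]
wrist_force: [1.2, 0.4, 0.5]
width: 0.0942
```

Request:
{"name": "step_arm", "arguments": {
  "increments": "-3.4 0.7 0 0 0 0.14; -3.25 1.2 0 0 0 0.14; -3.05 1.65 0 0 0 0.14; -2.8 2.05 0 0 0 0.14; -2.5 2.4 0 0 0 0.14"
}}

```text
time: 1.1
tool_pos: [0.4018, 0.2837, 0.205]
ee_rot: [-3.141, 0.0, 1.452]
wrist_force: [0.5, 0.0, -0.2]
width: 0.0943
```

Request:
{"name": "step_arm", "arguments": {
  "increments": "-2.1 2.75 0 0 0 0.14; 0 0 0 0 0 0; 0 0 0 0 0 0; 0 0 0 0 0 0"
}}

```text
time: 1.5
tool_pos: [0.4254, 0.2615, 0.2052]
ee_rot: [-3.141, -0.0, 1.32]
wrist_force: [0.1, 0.7, -1.1]
width: 0.0939
```

Run:
```python
from h import *
o=get_obs(); C=cam("wrist",o); im=snapshot("wrist"); cv2.imwrite("pics/w1.png",im[:,:,::-1])
print(o["tool_pos"],o["ee_rot"],o["joint_positions"],o["wrist_force"],o["time"])
print(proj(C,[[.425,.258,.008],[.425,.258,.087]]))
```

```text
[0.4254 0.2615 0.2052] [-3.1406 -0.      1.3196] [ 0.4372 -0.0254  1.487   0.0006  1.6807  0.6884] [ 0.1332  0.6874 -1.0933] 1.5
[[322.1224 221.2673]
 [322.0165 237.4409]]
```

View pics/w1.png

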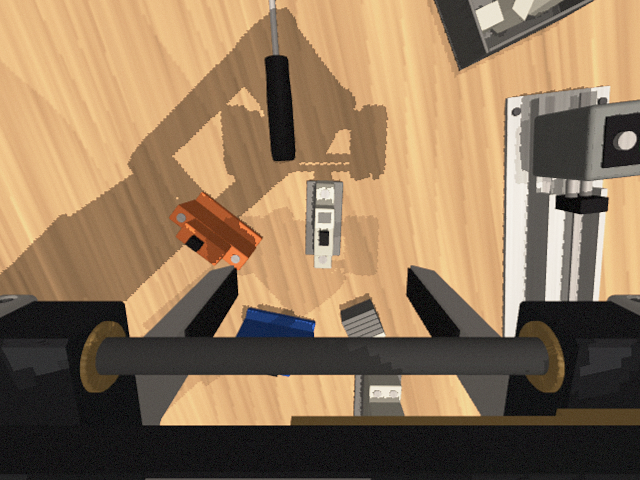

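The wrist view shows the single breaker upright, its shoe spanning columns 306–342 from row 180 and the toggle at (323,238). It is aligned with the tool to within about 1°. The orange look-alike's corner at (262,237) is close to where the open left finger would come down, so I'll close the jaws halfway first.

Run:
```python
from h import *
o=get_obs(); C=cam("wrist",o)
im=cv2.imread("pics/w1.png"); 
print("toggle",cast(C,[323.5,238],.087)); e=cast(C,[[306.5,180.5],[342,180.5],[306.5,250]],.008); print("shoe far end",e, e[:2].mean(0)-.042*np.r_[np.cos(1.31),np.sin(1.31),0])
d=e[0]-e[2]; print("yaw",np.arctan2(d[1],d[0]))
plan([.425,.258,.12],1.31,2,dp=2)
```

```text
toggle [[0.4261 0.2574 0.087 ]]
shoe far end [[0.4197 0.3062 0.008 ]
 [0.4572 0.2966 0.008 ]
 [0.3994 0.2303 0.008 ]] [0.4276 0.2608 0.008 ]
yaw 1.3093663798074817
[-0.187  0.032  4.268 -0.    -0.     0.005]
[-0.187  0.031  4.268 -0.    -0.     0.005]
rotvec [-0.0006 -0.0002  0.01  ] shift cm [-0.3743  0.0636  8.5362]
```

Request:
{"name": "step_arm", "arguments": {
  "increments": "-0.1 0.1 1 0 0 0.01; -0.1 0.05 2 0 0 0; 0 0 2.5 0 0 0; 0 0 2.5 0 0 0; 0 0 0 0 0 0",
  "claw": 0
}}

```text
time: 2.05
tool_pos: [0.4238, 0.2579, 0.1208]
ee_rot: [-3.135, 0.006, 1.309]
wrist_force: [-0.3, 0.0, -0.8]
width: 0.057
```

Request:
{"name": "step_arm", "arguments": {
  "increments": "0 0 2.5 0 0 0; 0 0 2.5 0 0 0; 0 0 2 0 0 0; 0 0 0.8 0 0 0; 0 0 0 0 0 0"
}}

```text
time: 2.55
tool_pos: [0.4265, 0.2588, 0.0471]
ee_rot: [-3.14, 0.001, 1.308]
wrist_force: [0.4, 0.4, 1.0]
width: 0.047
```

Request:
{"name": "step_arm", "arguments": {
  "increments": "0 0 0 0 0 0; 0 0 0 0 0 0; 0 0 0 0 0 0; 0 0 0 0 0 0; 0 0 0 0 0 0",
  "claw": 1
}}

```text
time: 3.05
tool_pos: [0.4273, 0.259, 0.0482]
ee_rot: [3.141, -0.001, 1.308]
wrist_force: [-1.0, -0.2, 2.7]
width: 0.0179
```

```bash
python3 -c "
from h import *
plan([.6344,-.0909,.16],1.435,12,start=([.4273,.259,.158],1.308))"
```

```text
[-2.37  2.42 -0.02 -0.    0.   -0.01]
[-2.39  2.4  -0.02 -0.    0.   -0.01]
[-2.42  2.37 -0.02 -0.    0.   -0.01]
[-2.44  2.35 -0.02 -0.    0.   -0.01]
[-2.47  2.32 -0.02 -0.    0.   -0.01]
[-2.49  2.3  -0.02 -0.    0.   -0.01]
[-2.52  2.27 -0.02 -0.    0.   -0.01]
[-2.54  2.24 -0.02 -0.    0.   -0.01]
[-2.56  2.22 -0.02 -0.    0.   -0.01]
[-2.59  2.19 -0.02 -0.    0.   -0.01]
[-2.61  2.16 -0.02 -0.    0.   -0.01]
[-2.63  2.13 -0.02 -0.    0.   -0.01]
rotvec [-0.     0.    -0.127] shift cm [-28.4086  29.0887  -0.2   ]
```

Request:
{"name": "step_arm", "arguments": {
  "increments": "0 0 -1 0 0 0; 0 0 -2 0 0 0; 0 0 -3 0 0 0; 0 0 -3 0 0 0; 0 0 -2 0 0 0"
}}

```text
time: 3.55
tool_pos: [0.4277, 0.2589, 0.1601]
ee_rot: [3.139, -0.002, 1.308]
wrist_force: [0.3, 0.3, -2.5]
width: 0.0179
```

Request:
{"name": "step_arm", "arguments": {
  "increments": "-1.2 1.2 0 0 0 -0.01; -2.4 2.4 0 0 0 -0.01; -2.4 2.4 0 0 0 -0.01; -2.4 2.4 0 0 0 -0.01; -2.5 2.3 0 0 0 -0.01"
}}

```text
time: 4.05
tool_pos: [0.5054, 0.1261, 0.1576]
ee_rot: [-3.141, 0.0, 1.358]
wrist_force: [1.2, 0.1, -3.1]
width: 0.018
```

Request:
{"name": "step_arm", "arguments": {
  "increments": "-2.5 2.3 0 0 0 -0.01; -2.5 2.3 0 0 0 -0.01; -2.5 2.3 0 0 0 -0.01; -2.6 2.2 0 0 0 -0.01; -2.6 2.2 0 0 0 -0.01"
}}

```text
time: 4.55
tool_pos: [0.5918, -0.0204, 0.1574]
ee_rot: [-3.141, 0.0, 1.408]
wrist_force: [0.5, 1.2, -2.1]
width: 0.0176
```

Request:
{"name": "step_arm", "arguments": {
  "increments": "-2.6 2.2 0 0 0 -0.01; -2 2 0 0 0 -0.015; 0 0 0 0 0 0; 0 0 0 0 0 0; 0 0 0 0 0 0"
}}

```text
time: 5.05
tool_pos: [0.6253, -0.0702, 0.1574]
ee_rot: [-3.141, -0.001, 1.433]
wrist_force: [1.1, -0.6, -1.1]
width: 0.0182
```

Run:
```python
from h import *
o=get_obs(); C=cam("wrist",o); im=snapshot("wrist"); cv2.imwrite("pics/w2.png",im[:,:,::-1])
np.savez("w2.npz",p=o["tool_pos"],r=o["ee_rot"])
print(o["tool_pos"],o["ee_rot"],o["joint_positions"],o["wrist_force"],o["time"])
O=np.array([.6527,.0429]);x=np.array([np.cos(1.435),np.sin(1.435)]);y=np.array([-x[1],x[0]])
for a,b,z in [(-35,22.5,42),(-35,-22.5,42),(190,-22.5,42),(-15,13,20),(-15,-13,20),(0,24,42),(-80,39.5,18),(-80,-39.5,18),(-33,23.5,18)]:
    print(a,b,z,proj(C,np.r_[O+x*a/1e3+y*b/1e3,z/1e3]))
```

```text
[ 0.6253 -0.0702  0.1574] [-3.1407 -0.0006  1.4334] [-0.2022  0.2772  1.2453  0.0005  1.62   -0.0648] [ 1.1136 -0.6124 -1.0569] 5.05
-35 22.5 42 [[308.5622 139.4086]]
-35 -22.5 42 [[362.7574 139.2996]]
190 -22.5 42 [[ 371.402 -206.334]]
-15 13 20 [[320.1101 116.9871]]
-15 -13 20 [[349.6782 116.923 ]]
0 24 42 [[306.2323  94.2865]]
-80 39.5 18 [[291.8277 191.0929]]
-80 -39.5 18 [[376.8437 190.9527]]
-33 23.5 18 [[308.4866 138.4336]]
```

View pics/w2.png

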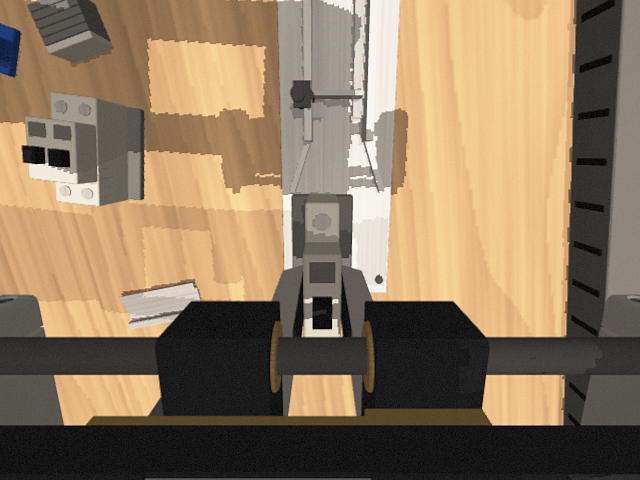

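The wrist view shows the breaker held over the lane axis, with the guide strips starting at (293,193) and (380,190), the gate hinge at (301,94) and the plate edges at columns ~284 and ~390. I'll check the lane's lateral position on an enlarged crop.

Run:
```python
from h import *
q=np.load("w2.npz"); C=cam("wrist",dict(tool_pos=q["p"],ee_rot=q["r"]))
O=np.array([.6527,.0429]);x=np.array([np.cos(1.435),np.sin(1.435)]);y=np.array([-x[1],x[0]])
for a,b,z in [(-80,52.5,6),(-80,-52.5,6),(60,52.5,6),(60,-52.5,6)]: print(a,b,proj(C,np.r_[O+x*a/1e3+y*b/1e3,z/1e3]))
im=cv2.imread("pics/w2.png")[0:200,260:410]
for v in (20,60,170,185):
    print(v,im[v,5:40].mean(1).astype(int),im[v,115:150].mean(1).astype(int))
cv2.imwrite("pics/w2c.png",cv2.resize(im,None,fx=3,fy=3,interpolation=0))
```

```text
-80 52.5 [[279.4302 189.9081]]
-80 -52.5 [[388.4215 189.7275]]
60 52.5 [[274.4865  27.7881]]
60 -52.5 [[395.4353  27.45  ]]
20 [111 108 110 106 104 106 108 110 110 109 112 110 105 141 156 160 153 155
 159 159 157 155 156 154 153 153 156 153 155 155 155 155 152 147 151] [243 242 241 240 240 239 233 231 233 235 238 237 237 233 234 236 234 238
 236 239 237 236 236 234 201 189 188 188 185 183 185 181 185 186 185]
60 [116 114 116 121 116 114 114 107 105 108 107 113 111 100 142 156 154 160
 155 153 152 153 153 156 150 151 149 151 152 152 152 154 151 148 149] [244 240 239 238 237 232 235 235 238 237 236 233 234 234 236 238 238 238
 238 236 238 237 202 181 183 178 179 182 188 187 185 186 183 183 181]
170 [119 120 121 121 120 118 123 118 117 122 115 112 116 117 113 113 114 146
 161 160 157 153 157 153 151 154 153 152 149 151 156 163 162 167 166] [163 163 168 160 158 155 157 151 149 151 159 157 156 156 160 159 146 126
 121 128 124 132 128 124 121 120 118 119 117 111 170 184 182 187 188]
185 [178 178 177 178 187 191 192 192 145 113 115 111 164 178 135 110  99 140
 157 161 158 156 160 160 155 136 156 164 165 167 168 161 136 155 161] [124  87 123 161 167 164 164 167 156 155 156 154 153 153 158 158 125 113
 121 118 126 125 128 128 123 122 121 110 172 185 182 183 179 182 183]
```

View pics/w2c.png

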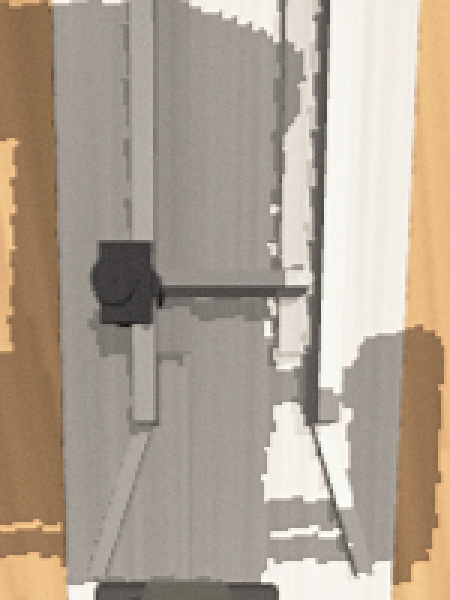

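The crop shows plate edges at (279,60)/(397,60) and (282,185)/(391,185), wall inner tops at columns 312.3 and 366, and lip starts at row 118. All sit about 3 px to the right of the top-camera estimate. I'll refit the lane line from these.

```bash
cat >> h.py <<'E'
try:
    b=np.load("bay.npz"); BO,BY=b["O"],float(b["yaw"]); bx=np.r_[np.cos(BY),np.sin(BY)]; by=np.r_[-bx[1],bx[0]]
    def bayxy(p): d=np.array(p[:2])-BO; return d@bx*1e3,d@by*1e3
except Exception: pass
E
python3 - <<'E'
from h import *
q=np.load("w2.npz"); C=cam("wrist",dict(tool_pos=q["p"],ee_rot=q["r"]))
L=cast(C,[[282,185],[279,60],[278.3,20]],.006)[:,:2]; Rr=cast(C,[[391.3,185],[397,60],[398.8,20]],.006)[:,:2]
m=(L+Rr)/2; print("width",np.linalg.norm(L-Rr,axis=1))
for a in (L,Rr,m): d=a[2]-a[0]; print("yaw",np.arctan2(d[1],d[0]))
W=cast(C,[[312.3,135],[366,135]],.042)[:,:2]; print("walls",W,np.linalg.norm(W[0]-W[1]))
d=m[2]-m[0]; yaw=1.433; x=np.r_[np.cos(yaw),np.sin(yaw)]; y=np.r_[-x[1],x[0]]
O0=np.array([.6527,.0429]); print("y offs",(m-O0)@y,(W.mean(0)-O0)@y)
off=np.mean(np.r_[(m-O0)@y,[(W.mean(0)-O0)@y]]); O=O0+off*y-.001*x; np.savez("bay.npz",O=O,yaw=yaw); print("O",O,"entry",O-.135*x)
plan(np.r_[O-.135*x,.158],yaw,2,dp=2)
E
```

```text
width [0.105  0.1045 0.1041]
yaw 1.4287046132769072
yaw 1.4345656560730484
yaw 1.4316341866848825
walls [[0.6292 0.0143]
 [0.6733 0.0082]] 0.044461186354003736
y offs [-0.0027 -0.0028 -0.0029] -0.0029274835764872688
O [0.6554 0.0415] entry [ 0.6368 -0.0922]
[-1.019  0.724 -0.023 -0.    -0.     0.   ]
[-1.019  0.724 -0.022 -0.    -0.     0.   ]
rotvec [-0.0005 -0.0005  0.0008] shift cm [-2.0389  1.4474 -0.0455]
```

Request:
{"name": "step_arm", "arguments": {
  "increments": "-1 0.7 0 0 0 0; -1 0.75 0 0 0 0; 0 0 2 0 0 0; 0 0 2.5 0 0 0; 0 0 2.5 0 0 0"
}}

```text
time: 5.6
tool_pos: [0.6382, -0.0939, 0.0873]
ee_rot: [3.14, 0.0, 1.432]
wrist_force: [-0.7, 0.6, -2.8]
width: 0.0181
```

Request:
{"name": "step_arm", "arguments": {
  "increments": "0 0 1.8 0 0 0; 0 0 0.6 0 0 0; 0 0 0 0 0 0; 0 0 0 0 0 0"
}}

```text
time: 6.0
tool_pos: [0.6384, -0.0934, 0.0648]
ee_rot: [3.139, 0.0, 1.433]
wrist_force: [-0.0, 0.8, -1.5]
width: 0.0177
```

```bash
python3 -c "
from h import *
o=get_obs(); print(o['tool_pos'],o['ee_rot'],o['wrist_force'],bayxy(o['tool_pos']))"
```

```text
[ 0.6384 -0.0934  0.0648] [3.1394 0.0002 1.4326] [-0.0424  0.756  -1.5291] (np.float64(-135.93639805507817), np.float64(-1.6566336711081766))
```

Request:
{"name": "step_arm", "arguments": {
  "increments": "0 -0.15 0.4 0 0 0; 0 0 0.4 0 0 0; 0 0 0.15 0 0 0; 0 0 0 0 0 0"
}}

```text
time: 6.4
tool_pos: [0.636, -0.0927, 0.0543]
ee_rot: [3.141, 0.0, 1.433]
wrist_force: [-0.5, 0.1, -2.1]
width: 0.0181
```

Request:
{"name": "step_arm", "arguments": {
  "increments": "0 0 0.1 0 0 0; 0 0 0.05 0 0 0; 0 0 0 0 0 0"
}}

```text
time: 6.7
tool_pos: [0.6361, -0.0928, 0.0542]
ee_rot: [3.141, 0.0, 1.433]
wrist_force: [-3.6, 0.7, 5.0]
width: 0.0178
```

Request:
{"name": "step_arm", "arguments": {
  "increments": "0.3 0 -0.06 0 0 0; 0.8 0 0 0 0 0; 1 0 0 0 0 0; 1 0 0 0 0 0; 1 0 0 0 0 0"
}}

```text
time: 7.2
tool_pos: [0.6426, -0.0518, 0.0543]
ee_rot: [3.139, 0.001, 1.433]
wrist_force: [-1.8, -4.3, 6.7]
width: 0.0176
```

Request:
{"name": "step_arm", "arguments": {
  "increments": "1 0 0 0 0 0; 1 0 0 0 0 0; 0.8 0 0 0 0 0; 0.4 0 0 0 0 0; 0 0 0 0 0 0"
}}

```text
time: 7.7
tool_pos: [0.6472, -0.0188, 0.0542]
ee_rot: [3.139, -0.001, 1.434]
wrist_force: [1.4, -1.0, 6.0]
width: 0.0178
```

```bash
python3 -c "
from h import *
o=get_obs(); print(o['tool_pos'],o['ee_rot'],o['wrist_force'],bayxy(o['tool_pos']))
f=o['wrist_force'];print(f[:2]@bx,f[:2]@by)
im=snapshot('wrist'); cv2.imwrite('pics/w3.png',cv2.resize(im[0:330,220:440,::-1],None,fx=1.8,fy=1.8,interpolation=2))"
```

```text
[ 0.6472 -0.0188  0.0542] [ 3.1386 -0.001   1.4342] [ 1.3535 -0.9901  6.009 ] (np.float64(-60.91606447527852), np.float64(-0.19388464531887523))
-0.7948278595420318 -1.4767125666076413
```

View pics/w3.png

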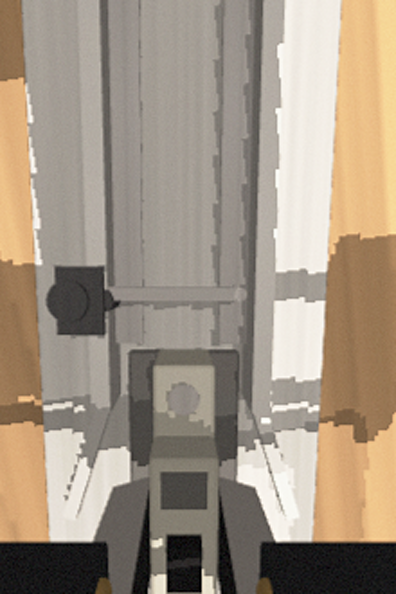

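The shoe is at crop columns 129–240 just before the lips. The gate is shut across the lane (105–240, row 295) and the lip inner edges are near columns 141 and 216. I'll compare these with the model.

```bash
python3 -c "
from h import *
C=cam('wrist')
for a,b,z in [(-15,13,20),(-15,-13,20),(60,13,20),(60,-13,20),(-30,22.5,42),(-30,-22.5,42),(60,22.5,42),(60,-22.5,42),(60,-22.5,20),(-19,20,14),(-19,-20,14)]:
    u=proj(C,np.r_[BO+bx*a/1e3+by*b/1e3,z/1e3])[0]; print(a,b,z,(u-[220,0])*1.8)
im=cv2.imread('pics/w3.png').mean(2)
for v in (330,335,250,240,60): print(v,im[v,95:165:2].astype(int),im[v,200:280:2].astype(int))
"
```

```text
-15 13 20 [143.8062 343.9006]
-15 -13 20 [218.8789 343.9458]
60 13 20 [140.4826 106.8735]
60 -13 20 [222.2237 106.9839]
-30 22.5 42 [110.3105 398.0855]
-30 -22.5 42 [252.1778 398.1466]
60 22.5 42 [101.8221  85.1771]
60 -22.5 42 [260.6679  85.4026]
60 -22.5 20 [252.0802 107.0243]
-19 20 14 [125.3855 353.5296]
-19 -20 14 [237.3287 353.5935]
330 [ 63  59  61  62  54  97 145 106  92  90 113 138 138 138 139 138 134 133
 136 138 141 137 140 142 125 145 150 148 150 155 151 154 156 155 159] [153 157 157 158 158 134 127 124 119 117 132 142 135 139 136 138 141 132
 137 117 105 103 108 103  93  92  81 147 172 169 169 167 167 169 168 169
 171 230 241 239]
335 [120 112 100  97  95 151 167 107  89  89 111 134 136 140 140 137 133 133
 134 133 136 138 140 141 131 149 148 150 150 154 154 154 152 156 158] [155 163 160 160 164 152 125 121 122 118 133 141 141 138 137 137 137 136
 134 135 111 106 107 103  94  91  79 148 173 171 171 168 169 167 167 164
 174 229 240 239]
250 [170 172 172 174 173 158 105  91  89 112 142 145 141 141 144 137 137 137
 143 139 143 144 143 132 132 148 151 151 151 154 151 156 155 157 160] [153 157 157 158 161 149 122 118 122 114 124 142 144 141 144 145 142 144
 137 139 141 114 109 114 105  95  93  85 137 174 176 174 172 173 170 170
 171 166 237 240]
240 [169 172 171 173 175 143  96  92  89 113 141 144 141 144 141 139 138 139
 143 141 142 142 149 130 127 149 149 148 152 153 152 154 154 154 158] [153 159 159 160 158 156 155 153 135 117 124 141 143 145 142 144 143 142
 140 139 117 109 108 113 102  95  92  86 137 174 177 174 173 171 173 174
 172 166 238 240]
60 [169 173 167 117  93  95  98 123 148 150 145 146 146 148 141 139 146 148
 145 150 149 148 138 153 158 157 156 153 155 156 154 155 158 159 158] [157 157 161 161 161 161 147 130 129 125 121 116 142 150 149 149 146 147
 148 148 145 142 148 141 118 117 115 102  91  92  99 154 174 172 172 168
 171 168 166 174]
```

The model matches the walls and lips to within 1 px. The shoe is about 1 mm off towards −y, so I'll correct that and go on.

Request:
{"name": "step_arm", "arguments": {
  "increments": "0.3 -0.1 -0.03 0 0 0; 0.6 0 0 0 0 0; 0.6 0 0 0 0 0; 0.6 0 0 0 0 0; 0.6 0 0 0 0 0"
}}

```text
time: 8.25
tool_pos: [0.6486, 0.0037, 0.0545]
ee_rot: [3.141, 0.007, 1.432]
wrist_force: [-3.5, -12.1, 8.8]
width: 0.0176
```

Request:
{"name": "step_arm", "arguments": {
  "increments": "0.8 0 0 0 0 0; 0.8 0 0 0 0 0; 0.8 0 0 0 0 0; 0.8 0 0 0 0 0; 0.8 0 0 0 0 0"
}}

```text
time: 8.75
tool_pos: [0.6557, 0.0449, 0.0544]
ee_rot: [3.138, 0.003, 1.432]
wrist_force: [3.2, -5.8, 6.7]
width: 0.018
```

```bash
cat > st.py <<'E'
from h import *
o=get_obs(); f=o['wrist_force']; print(o['time'],o['tool_pos'],o['ee_rot'],"bay",np.array(bayxy(o['tool_pos'])),"f bay",f[:2]@bx,f[:2]@by,f[2],o['wrist_torque'],o['width'])
E
python3 st.py
```

```text
8.75 [0.6557 0.0449 0.0544] [3.1375 0.0026 1.4318] bay [3.3766 0.1622] f bay -5.328810960349378 -3.9375320504054274 6.666621857503926 [-1.1989 -0.364  -0.0999] 0.017957945983886937
```

Request:
{"name": "step_arm", "arguments": {
  "increments": "0.8 0 0 0 0 0; 0.8 0 0 0 0 0; 0.8 0 0 0 0 0; 0.8 0 0 0 0 0; 0.8 0 0 0 0 0"
}}

```text
time: 9.25
tool_pos: [0.6611, 0.0848, 0.0543]
ee_rot: [3.138, 0.002, 1.432]
wrist_force: [3.3, -6.1, 6.2]
width: 0.0181
```

Request:
{"name": "step_arm", "arguments": {
  "increments": "0.8 0 0 0 0 0; 0.8 0 0 0 0 0; 0.8 0 0 0 0 0; 0.4 0 0 0 0 0; 0 0 0 0 0 0"
}}

```text
time: 9.75
tool_pos: [0.6651, 0.1137, 0.0543]
ee_rot: [3.138, 0.001, 1.434]
wrist_force: [3.6, -4.3, 4.4]
width: 0.0176
```

```bash
python3 st.py
```

```text
9.75 [0.6651 0.1137 0.0543] [3.1376 0.0006 1.4336] bay [72.8156  0.3427] f bay -3.7701372059112535 -4.191288100805383 4.448492552139691 [-0.7708 -0.4801  0.1042] 0.01760162467600983
```

Run:
```python
from h import *
C=cam("top")
for u in (226,218,196): print(u,bayxy(cast(C,[185+u/4,130+150/4],.064)[0]))
o=get_obs(); Cw=cam("wrist",o); im=snapshot("wrist"); cv2.imwrite("pics/w4.png",cv2.resize(im[0:330,220:440,::-1],None,fx=1.8,fy=1.8,interpolation=2))
for x in (130,140,150,160,170): print(x,[((proj(Cw,np.r_[BO+bx*x/1e3,z])[0]-[220,0])*1.8).round(0) for z in (.064,.024)])
```

```text
226 (np.float64(164.69089725177517), np.float64(6.675316677043806))
218 (np.float64(169.58075112694715), np.float64(7.448720353297979))
196 (np.float64(183.0224096265681), np.float64(9.57472009969987))
130 [array([183., 318.]), array([183., 311.])]
140 [array([183., 280.]), array([183., 281.])]
150 [array([183., 241.]), array([183., 249.])]
160 [array([183., 201.]), array([183., 217.])]
170 [array([183., 160.]), array([183., 184.])]
```

View pics/w4.png

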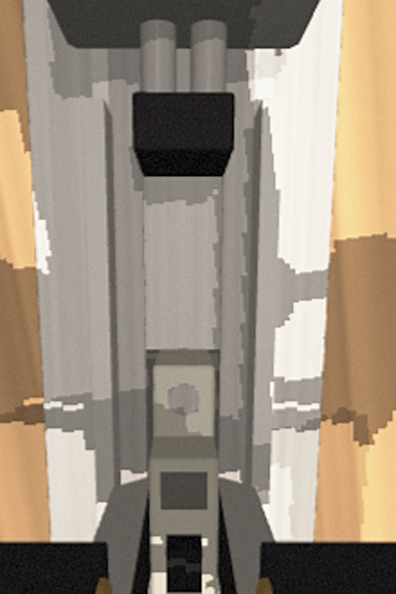

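The probe face shows at crop rows 150 (top edge) and 175 (bottom edge). Both put it at bay x ≈ 172.5, so contact is expected with the tool at x ≈ 129.5. I'll move most of the way, then feel.

Request:
{"name": "step_arm", "arguments": {
  "increments": "0.8 0 0 0 0 0; 0.8 0 0 0 0 0; 0.8 0 0 0 0 0; 0.8 0 0 0 0 0; 0.8 0 0 0 0 0"
}}

```text
time: 10.3
tool_pos: [0.669, 0.1527, 0.0543]
ee_rot: [3.141, 0.002, 1.432]
wrist_force: [-2.3, -10.5, 5.5]
width: 0.018
```

Request:
{"name": "step_arm", "arguments": {
  "increments": "0.4 0 0 0 0 0; 0.3 0 0 0 0 0; 0 0 0 0 0 0; 0 0 0 0 0 0"
}}

```text
time: 10.7
tool_pos: [0.67, 0.1606, 0.0542]
ee_rot: [3.141, -0.0, 1.433]
wrist_force: [-0.3, -2.5, 6.6]
width: 0.0177
```

```bash
python3 st.py
```

```text
10.7 [0.67   0.1606 0.0542] [ 3.1411 -0.0003  1.433 ] bay [119.9516   1.8586] f bay -2.490774008486881 -0.0785159436275068 6.583175845836874 [-0.6709 -0.0199  0.013 ] 0.017719114285222205
```

Request:
{"name": "step_arm", "arguments": {
  "increments": "0.2 0.1 0 0 0 0; 0.2 0 0 0 0 0; 0.2 0 0 0 0 0; 0 0 0 0 0 0"
}}

```text
time: 11.1
tool_pos: [0.6716, 0.1661, 0.0542]
ee_rot: [3.142, 0.0, 1.433]
wrist_force: [-0.0, -3.9, 7.2]
width: 0.0175
```

Request:
{"name": "step_arm", "arguments": {
  "increments": "0.1 0 0 0 0 0; 0.1 0 0 0 0 0; 0 0 0 0 0 0"
}}

```text
time: 11.4
tool_pos: [0.6719, 0.1679, 0.0542]
ee_rot: [3.141, 0.001, 1.433]
wrist_force: [-1.1, -4.2, 6.5]
width: 0.0173
```

```bash
python3 st.py
```

```text
11.4 [0.6719 0.1679 0.0542] [3.1414 0.0006 1.4327] bay [127.444    0.9772] f bay -4.354176054754267 0.5053837809131922 6.4857091982652815 [-0.8     0.0881 -0.018 ] 0.017316824083354145
```

Request:
{"name": "step_arm", "arguments": {
  "increments": "0.1 0 0 0 0 0; 0 0 0 0 0 0"
}}

```text
time: 11.6
tool_pos: [0.672, 0.1686, 0.0542]
ee_rot: [3.141, 0.001, 1.433]
wrist_force: [-1.0, -4.7, 7.3]
width: 0.0178
```

Request:
{"name": "step_arm", "arguments": {
  "increments": "0.1 0 0 0 0 0; 0 0 0 0 0 0"
}}

```text
time: 11.8
tool_pos: [0.6721, 0.1687, 0.0543]
ee_rot: [-3.142, 0.003, 1.432]
wrist_force: [-0.7, -7.1, 7.4]
width: 0.018
```

Request:
{"name": "step_arm", "arguments": {
  "increments": "0.1 0 0 0 0 0; 0 0 0 0 0 0"
}}

```text
time: 12.0
tool_pos: [0.6721, 0.1688, 0.0543]
ee_rot: [-3.141, 0.004, 1.432]
wrist_force: [-1.2, -8.1, 8.6]
width: 0.0181
```

Contact felt at tool y ≈ 0.1687 (bay x ≈ 128.3): the position stalls while the force rises. The target is about 7 mm beyond, at tool y ≈ 0.1756.

Request:
{"name": "step_arm", "arguments": {
  "increments": "0.1 0 0 0 0 0; 0.1 0 0 0 0 0; 0 0 0 0 0 0"
}}

```text
time: 12.3
tool_pos: [0.6721, 0.1691, 0.0545]
ee_rot: [-3.141, 0.007, 1.431]
wrist_force: [-3.0, -11.7, 9.2]
width: 0.0179
```

Request:
{"name": "step_arm", "arguments": {
  "increments": "0.1 0 0 0 0 0; 0.1 0 0 0 0 0; 0 0 0 0 0 0"
}}

```text
time: 12.6
tool_pos: [0.6723, 0.1708, 0.0545]
ee_rot: [-3.141, 0.007, 1.431]
wrist_force: [-2.0, -11.3, 10.2]
width: 0.0178
```

```bash
python3 st.py
```

```text
12.6 [0.6723 0.1708 0.0545] [-3.1407  0.0074  1.431 ] bay [130.4036   0.9745] f bay -11.451064323859955 0.38311169700919123 10.156717468592031 [-2.0572  0.4899  0.0269] 0.017792894744076457
```

Request:
{"name": "step_arm", "arguments": {
  "increments": "0.1 0 0 0 0 0; 0.1 0 0 0 0 0; 0.1 0 0 0 0 0; 0.1 0 0 0 0 0; 0 0 0 0 0 0"
}}

```text
time: 13.1
tool_pos: [0.6729, 0.1748, 0.0545]
ee_rot: [-3.141, 0.007, 1.431]
wrist_force: [-3.0, -11.0, 9.8]
width: 0.018
```

Request:
{"name": "step_arm", "arguments": {
  "increments": "0.1 0 0 0 0 0; 0 0 0 0 0 0; 0 0 0 0 0 0"
}}

```text
time: 13.4
tool_pos: [0.673, 0.1757, 0.0545]
ee_rot: [-3.141, 0.007, 1.431]
wrist_force: [-3.6, -11.6, 9.0]
width: 0.018
```

```bash
python3 st.py
python3 - <<'E'
from h import *
o=get_obs(); Cw=cam("wrist",o); im=snapshot("wrist"); cv2.imwrite("pics/w5.png",cv2.resize(im[0:330,220:440,::-1],None,fx=1.8,fy=1.8,interpolation=2))
for x in (160,170,175,180,185): print(x,[((proj(Cw,np.r_[BO+bx*x/1e3,z])[0]-[220,0])*1.8).round(0) for z in (.064,.024)])
s=snapshot("scene"); cv2.imwrite("pics/s5.png",cv2.resize(s[220:420,200:440,::-1],None,fx=3,fy=3,interpolation=2))
E
```

```text
13.4 [0.673  0.1757 0.0545] [-3.1406  0.0074  1.4309] bay [135.3098   0.9734] f bay -11.953335011555568 1.968058763563304 9.021112854898583 [-2.1827  0.4842 -0.0038] 0.018032794682604502
160 [array([185., 434.]), array([185., 406.])]
170 [array([185., 399.]), array([185., 377.])]
175 [array([185., 382.]), array([185., 363.])]
180 [array([185., 364.]), array([185., 348.])]
185 [array([185., 346.]), array([185., 333.])]
```

View pics/w5.png

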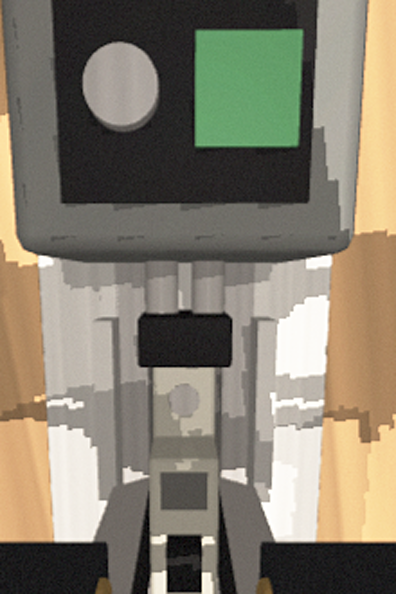

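The block's face top edge is now at row 366, or bay x ≈ 179.5, against 172.5 before. That is about 7 mm and agrees with the feel measurement (6.7–7 mm). I'll unload the arm before letting go.

Request:
{"name": "step_arm", "arguments": {
  "increments": "-0.1 0 -0.03 0 0 0; -0.1 0 -0.03 0 0 0; -0.1 0 0 0 0 0; -0.1 0 0 0 0 0; 0 0 0 0 0 0"
}}

```text
time: 14.0
tool_pos: [0.6729, 0.1755, 0.0543]
ee_rot: [-3.141, 0.001, 1.432]
wrist_force: [-0.3, -4.3, 5.8]
width: 0.0176
```

```bash
python3 st.py
```

```text
14.0 [0.6729 0.1755 0.0543] [-3.1413  0.0007  1.4322] bay [135.1069   1.054 ] f bay -4.297139153500057 -0.3219598235358095 5.83055109098901 [-0.8245 -0.0829 -0.061 ] 0.017636254192493577
```

Request:
{"name": "step_arm", "arguments": {
  "increments": "-0.1 0 -0.03 0 0 0; -0.1 0 -0.03 0 0 0; 0 0 0 0 0 0"
}}

```text
time: 14.3
tool_pos: [0.6727, 0.1753, 0.0543]
ee_rot: [-3.141, -0.002, 1.434]
wrist_force: [2.5, 1.2, 1.9]
width: 0.0179
```

Request:
{"name": "step_arm", "arguments": {
  "increments": "0 0 0 0 0 0; 0 0 0 0 0 0; 0 0 0 0 0 0; 0 0 0 0 0 0; 0 0 0 0 0 0",
  "claw": 0
}}

```text
time: 14.8
tool_pos: [0.6727, 0.1737, 0.0542]
ee_rot: [-3.141, 0.0, 1.433]
wrist_force: [-0.5, 0.1, 0.7]
width: 0.0469
```

Request:
{"name": "step_arm", "arguments": {
  "increments": "0 0 -0.5 0 0 0; 0 0 -1.5 0 0 0; 0 0 -2.5 0 0 0; 0 0 -2.5 0 0 0; 0 0 -2.5 0 0 0"
}}

```text
time: 15.3
tool_pos: [0.6732, 0.1738, 0.1524]
ee_rot: [3.14, -0.001, 1.433]
wrist_force: [-0.6, -0.8, -0.6]
width: 0.0469
```

Request:
{"name": "step_arm", "arguments": {
  "increments": "-2 0 -2 0 0 0; -3 0 -1 0 0 0; -3 0 0 0 0 0; -3 0 0 0 0 0; 0 0 0 0 0 0"
}}

```text
time: 15.8
tool_pos: [0.658, 0.0611, 0.1819]
ee_rot: [3.139, 0.001, 1.428]
wrist_force: [0.2, 0.3, 0.2]
width: 0.0469
```

```bash
python3 st.py
python3 - <<'E'
from h import *
o=get_obs(); Cw=cam("wrist",o); im=snapshot("wrist")[:,:,::-1]
s=snapshot("scene")[220:430,190:470,::-1]
a=cv2.resize(im[0:300,200:460],(390,450)); b=cv2.resize(s,(400,300)); c=np.zeros((450,800,3),np.uint8); c[:,:390]=a; c[:300,400:]=b; cv2.imwrite("pics/f1.png",c)
for x,z in ((172.5,.064),(179.5,.064),(172.5,.024),(179.5,.024)): print(x,(proj(Cw,np.r_[BO+bx*x/1e3,z])[0]-[200,0])*1.5)
E
```

```text
15.8 [0.658  0.0611 0.1819] [3.1387 0.0011 1.4281] bay [19.7295  0.0936] f bay 0.3258834763349878 -0.17545042846112008 0.22598461325314512 [-0.0343  0.0719 -0.0781] 0.0469092105084021
172.5 [180.1529  66.3931]
179.5 [180.0691  51.5716]
172.5 [180.3619  87.6229]
179.5 [180.2898  74.795 ]
```

View pics/f1.png

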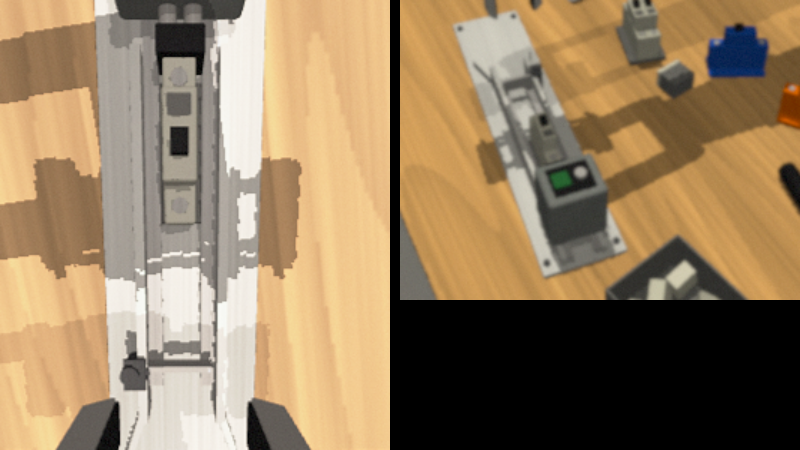

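The breaker is upright in the lane, touching the block. The block's face top edge is at about row 52, or bay x ≈ 179.5. The gate lies straight across the lane at row 365, so it is shut, and the fingers are clear of everything.

```bash
python3 -c "
from bench import *
print(close_job())"
```

```text
the job is handed in; nothing more can be done
None
```

I stood the breaker in the entry, pushed it along the lane through the gate, and moved the probe block back about 7 mm. I then let go, moved the gripper clear and handed the job in at about 16 s.

- **Probe block:** I felt contact at tool bay x of about 128.3 mm and pushed to 135.3 mm at about 12 N total along the lane. The wrist camera put the block's face at about 172.5 mm before and 179.5 mm after. Both give about 7 mm, well short of the 18 mm end of travel.
- **After letting go:** The last pictures show the breaker upright in the lane and the gate shut behind it. The gripper is clear of everything, at close to zero force. The other objects that appear in those pictures looked undisturbed, but I did not measure their positions.
- **Disagreement:** The top camera's position for the lane was about 3 mm off sideways from the wrist camera's. I used the wrist camera's, and the walls and lips then matched it to about 1 pixel.

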